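Press the card pins home in order

TASK

Fix the white card to the display board: with the fingertips, gently press the red pin fully home, then the yellow pin, then the blue pin. Leave the green pin standing as it is, pull no pin up, and leave the weight on the card and everything else on the table where it is; nothing is to be picked up.

Things in the scene. Friction and masses are not known exactly. Their poses are not given: they have to be found in the camera images.
- board: Plywood display board, 180 (x) x 250 (y) x 18 mm, with a white card 165 x 235 x 2 mm lying on it. Fixed to the table on top of a 3 mm green cutting mat. Origin at the centre of its underside; its z axis points up; the card's top is 20 mm above the origin. A pin stands near each corner, about 60 mm (x) and 90 mm (y) from the centre, up to 10 mm off; which colour stands at which corner changes.
- collar_red: Grey plastic collar of the red pin, a disc 34 mm in diameter and 3 mm thick, fixed on the card. Origin at the centre of its underside (on the card). It carries the red pin.
- pin_red (a joint): Travel of the red pin in m, straight down: starts between 0 and 0.002 (head standing proud, its underside 10 to 12 mm above the collar), 0.012 is fully home against a hard stop with the head's underside on the collar; negative means pulled up. It moves against a steady friction of about 4 N and stays where it is left (no spring).
- pin_red_top (a point): Centre of the flat top of the red pin's round head. The head is red plastic, 26 mm in diameter and 7 mm thick, on an 8 mm stem. The top is 20 to 22 mm above the card at the start and 10 mm above the card when the pin is home.
- collar_yellow: Grey plastic collar of the yellow pin, a disc 34 mm in diameter and 3 mm thick, fixed on the card. Origin at the centre of its underside (on the card). It carries the yellow pin.
- pin_yellow (a joint): Travel of the yellow pin in m, straight down: starts between 0 and 0.002 (head standing proud, its underside 10 to 12 mm above the collar), 0.012 is fully home against a hard stop with the head's underside on the collar; negative means pulled up. It moves against a steady friction of about 4 N and stays where it is left (no spring).
- pin_yellow_top (a point): Centre of the flat top of the yellow pin's round head. The head is yellow plastic, 26 mm in diameter and 7 mm thick, on an 8 mm stem. The top is 20 to 22 mm above the card at the start and 10 mm above the card when the pin is home.
- collar_blue: Grey plastic collar of the blue pin, a disc 34 mm in diameter and 3 mm thick, fixed on the card. Origin at the centre of its underside (on the card). It carries the blue pin.
- pin_blue (a joint): Travel of the blue pin in m, straight down: starts between 0 and 0.002 (head standing proud, its underside 10 to 12 mm above the collar), 0.012 is fully home against a hard stop with the head's underside on the collar; negative means pulled up. It moves against a steady friction of about 4 N and stays where it is left (no spring).
- pin_blue_top (a point): Centre of the flat top of the blue pin's round head. The head is blue plastic, 26 mm in diameter and 7 mm thick, on an 8 mm stem. The top is 20 to 22 mm above the card at the start and 10 mm above the card when the pin is home.
- collar_green: Grey plastic collar of the green pin, a disc 34 mm in diameter and 3 mm thick, fixed on the card. Origin at the centre of its underside (on the card). It carries the green pin.
- pin_green (a joint): Travel of the green pin in m, straight down: starts between 0 and 0.002 (head standing proud, its underside 10 to 12 mm above the collar), 0.012 is fully home against a hard stop with the head's underside on the collar; negative means pulled up. It moves against a steady friction of about 4 N and stays where it is left (no spring).
- pin_green_top (a point): Centre of the flat top of the green pin's round head. The head is green plastic, 26 mm in diameter and 7 mm thick, on an 8 mm stem. The top is 20 to 22 mm above the card at the start and 10 mm above the card when the pin is home.
- weight: Dark steel weight 44 mm diameter, 44 mm tall with a small knob, standing loose near the middle of the card. Origin at the centre of its underside.
- cutter: Black and yellow craft cutter, 150 mm long, 23 mm wide, 17 mm high, lying loose left of the mat. Origin under the middle of its handle.
- glue: White glue stick with an orange cap, 30 mm diameter, 95 mm tall, standing loose left of the mat. Origin at the centre of its underside.
- paint: Glass paint jar with red label and black cap, 60 mm diameter, 80 mm tall, standing loose right of the mat. Origin at the centre of its underside.
- brush: Paint brush 180 mm long, lying loose right of the mat. Origin under its length.
- brush_cup: Glass cup 76 mm diameter, 100 mm tall, with brushes reaching 200 mm high, standing loose to the far right. Origin at the centre of its underside.
- tub_lid: Dark blue spotted plastic lid, 140 mm diameter, 8 mm thick, lying loose to the near left. Origin at the centre of its underside.

How it is judged:
By the outcome, as a careful person would: the job done as asked, in the order asked, and still so for the second after the job is handed in, with the robot touching nothing.
It also fails if it takes over 43 s, if anything falls off the work surface, if the arm or the gripper's body presses on something with over 40 N, if the wrist force passes 120 N, or if a joint passes its speed limit or range.

ROBOT

A 6-joint arm with a two-finger parallel gripper is mounted at the origin on the work surface. World frame = base frame: x ahead of the robot, y to its left, z up, the work surface at z = 0. Lengths are in mm, angles in rad, forces in N, time in s.
With the tool pointing down it reaches from about 350 to 975 mm from the base axis. Payload 17.4 kg.
Tool frame: the origin (TCP) lies at the very end of the fingers, on their centre line; the grasp point (between the pads) lies 19 mm behind it; z points along the fingers, y is the line along which they close (so a half turn about z gives the same grasp; the last joint's range is limited). The gripper opens to 85 mm and grips with 20 to 120 N. Pads are 22 mm wide; open, the fingers measure 114 mm over their backs; the gripper's body (76 mm by 85 mm) begins 54 mm behind the grasp point. The pads swing forward as they close: fully open they stand 13 mm farther back than shut.
Start: joints at [1.131, 0.116, 1.442, -0, 1.584, -0.038], TCP at [263.984, 621.245, 231.303] pointing down, gripper open.
Joint ranges: [-2.83, 2.83], [-0.83, 2.19], [0.07, 2.5], [-1.14, 4.28], [0.01, 3], [-2.97, 2.97]. Speed limits (rad/s): [1.89, 1.89, 2.22, 3.14, 3.14, 3.14].

INTERFACE

Orientations are given as a unit quaternion [x, y, z, w].
In Python, from workcell import get_obs, capture, camera_params, close_job, outline_of, spot_point gives the robot as it stands.
- The arm moves only by the tool carry_out, never from a script. Its argument "rows" is a list of rows, each an object of numbers: "tx", "ty", "tz": the shift along the tool's x, y, z scaled (see below); "wx", "wy", "wz": the turn, a rotation vector about the tool's x, y, z scaled (see below). In form: [{"tx": .., "ty": .., "tz": .., "wx": .., "wy": .., "wz": ..}, ...]. A call has exactly 5 rows; each row shifts and turns the commanded pose from where the row before left it, along the tool's axes as they then stand; what a row does not reach is not made up. The controller multiplies each number of a shift by 3 cm and each number of a turn by 5 degrees. A row lasts 1/12 s, in which the tool goes at most 41.7 mm and 7.16 degrees, less where a joint would pass 70% of its speed; a pose out of reach is approached as far as the arm can. A call with a number of a shift or a turn outside -1 to 1 is refused whole. A call with a gripper value outside its range is refused whole. "grip" is the closure, from 0 (fully open) to 1 (shut), set as the call begins (left out, the last holds). The fingers move at their own pace and stop on an object; "force" is the grip in N (left out, the last holds). Time passes only in rows, so rows that do not move let the fingers close, or fill a call up. It gives the time, the measured TCP pose, the force, the opening and the grip force at its end, in the units of the state.
- get_obs(): the state, without advancing time (a new reading comes with each control period).
- capture(name): name is "side" or "top" or "wrist"; returns the picture (384x512x3 uint8, blue, green, red); there is no depth.
- camera_params(name): a dict with "intrinsics" (3x3 intrinsics, pixels), "R" (3x3) and "t" (3): a world point X has camera coordinates R X + t; the wrist camera has in their place "hand_eye" (4x4, takes a point from camera to tool coordinates, whose origin is the TCP and whose axes are the flange's). Camera axes: x right, y down, z forward; pixel columns grow to the right and rows downward; lengths in mm; the calibration is good to about 2 mm. The wrist camera is an equidistant fisheye: a pixel r from the principal point sees the ray r / f radians off the axis. A picture is of the moment at which its call begins: read the wrist's pose just before it. camera_params takes no time and is no camera call.
- close_job(): hands the job in; it is judged then, once.
Trained networks look in the newest picture that a camera, given by its name, has taken for a name from the list of things; names that differ only in an ending like _2 or _b are one class to them, and where a whole thing is asked for, a point or a joint stands for the part that bears it (a point fixed in the world has none). Each returns a list of dicts, best first, with "confidence" (0 to 1); they miss things now and then, are a little off and sometimes report something else, mostly with a low value. They report only what shows in the picture. A call takes as long as a camera call.
- outline_of(camera, thing): "pixels" (384x512 bool, what is visible of it) and "box" ([left, top, right, bottom] in pixels, round what is visible of it).
- spot_point(camera, thing): "location" ([column, row] in pixels: a listed point, or the origin of a listed thing).
The state is a dict: "time_s": time; "qpos": joint angles; "dq": joint speeds; "joint_efforts": joint torques, N m; "ee_pos": TCP position; "orientation": TCP orientation; "contact_force": force on the tool from outside, world axes, zero at the start; "torque": the same for the moment, N m; "grip_width": finger opening in mm; "gripper_force": force on a finger pad.
Only numpy, scipy, OpenCV 4.12 (cv2) and the standard library are available. Lean on these libraries where they do the work, as an engineer would, in place of code of your own. Each camera call takes 0.05 s, during which the arm holds its last target. There are 200 camera calls.

## Working session

There is one attempt and no reset: what is moved stays moved. The work goes in short steps, Python scripts to look and compute and a tool call to move; the robot and the scene stay as the last step left them, time stands still between calls to the robot, and variables do not carry over. Pictures are saved under pics/ and viewed, at most 10 in all, crops included, and the job is handed in when it is done.

Besides the shell and the picture viewer there is one more tool, called by a JSON object that holds its "name" and its "arguments", one argument or row to a line. carry_out: Moves the arm, as the interface text tells. Its arguments: {"type":"object","properties":{"rows":{"type":"array","items":{"type":"object","properties":{"tx":{"type":"number","minimum":-1,"maximum":1},"ty":{"type":"number","minimum":-1,"maximum":1},"tz":{"type":"number","minimum":-1,"maximum":1},"wx":{"type":"number","minimum":-1,"maximum":1},"wy":{"type":"number","minimum":-1,"maximum":1},"wz":{"type":"number","minimum":-1,"maximum":1}}}},"grip":{"type":"number"},"force":{"type":"number"}},"required":["rows"]}

```bash
mkdir -p pics; cat > h.py <<'E'
import numpy as np, cv2
from workcell import *
def cam(n):
    p=camera_params(n); return np.array(p['intrinsics']),np.array(p['R']),np.array(p['t']).ravel()
def ray(n,uv):
    K,R,t=cam(n); d=R.T@np.linalg.inv(K)@np.array([uv[0],uv[1],1.]); return -R.T@t,d
def atz(n,uv,z):
    c,d=ray(n,uv); return c+d*(z-c[2])/d[2]
def tri(a,ua,b,ub):
    c1,d1=ray(a,ua);c2,d2=ray(b,ub);d1/=np.linalg.norm(d1);d2/=np.linalg.norm(d2)
    s=np.linalg.lstsq(np.c_[d1,-d2],c2-c1,rcond=None)[0];p,q=c1+s[0]*d1,c2+s[1]*d2
    return (p+q)/2,np.linalg.norm(p-q)
E
python3 - <<'E'
from h import *
np.set_printoptions(precision=1,suppress=True)
for n in ('top','side'): cv2.imwrite(f'pics/{n}0.png',capture(n)); 
for c in ('red','yellow','blue','green'):
    u={}
    for n in ('top','side'):
        r=spot_point(n,f'pin_{c}_top')
        if r: u[n]=r[0]['location']; print(c,n,np.array(u[n]),r[0]['confidence'],atz(n,u[n],44))
    if len(u)==2: print(*tri('top',u['top'],'side',u['side']))
o=get_obs(); print(o)
E
```

```text
red top [238.7 207. ] 0.51 [485.2  35.5  44. ]
red side [233.6 175.1] 0.44 [481.6  44.6  44. ]
[482.7  35.4  50.9] 3.999900403035117
yellow top [226.4 176.9] 0.56 [585.   77.4  44. ]
yellow side [309.3 329.1] 0.56 [ 550.5 -460.7   44. ]
[ 745.8  138.1 -878.1] 47.131321134689756
blue top [279.5 156.8] 0.57 [653.9 -98.8  44. ]
blue side [307.6 198.6] 0.59 [651.2 -94.6  44. ]
[651.6 -98.3  47.4] 3.153145147809275
green top [290.  188.4] 0.62 [ 548.  -133.5   44. ]
green side [264.7 214.1] 0.65 [ 533.1 -129.9   44. ]
[ 540.1 -132.5   46.8] 15.033519653773814
{'time_s': 0.5, 'qpos': array([ 1.1,  0.1,  1.4, -0. ,  1.6, -0. ]), 'dq': array([ 0., -0., -0., -0., -0., -0.]), 'joint_efforts': array([ -0. , -73.1, -63.2,  -0. ,   0. ,  -0. ]), 'ee_pos': array([264. , 621.2, 231.3]), 'orientation': array([ 0.2,  1. , -0. ,  0. ]), 'contact_force': array([-0.4,  0.9, -0.1]), 'torque': array([ 0., -0., -0.]), 'gripper_force': 0.0, 'grip_width': 85.24557586671598}
```

```bash
python3 - <<'E'
import cv2,numpy as np
a=cv2.resize(cv2.imread('pics/top0.png')[120:260,180:340],None,fx=4,fy=4,interpolation=2)[:, :400*2]
b=cv2.imread('pics/side0.png')
cv2.imwrite('pics/a.png',a)
cv2.imwrite('pics/b.png',cv2.resize(b,(800,600),interpolation=2))
E
```

```text
(no output)
```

View pics/a.png

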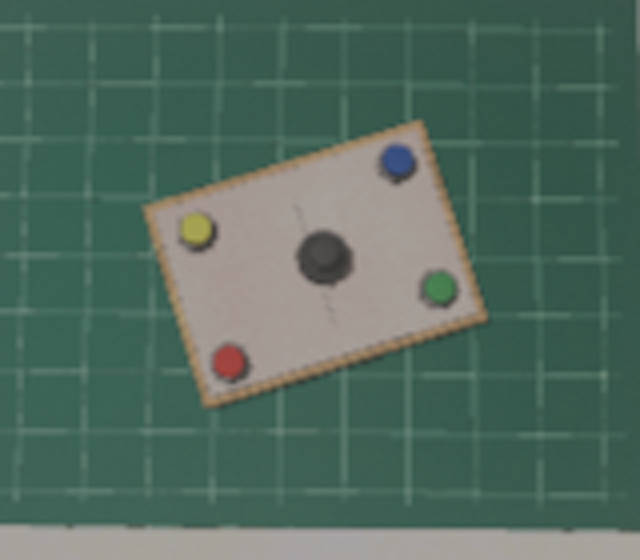

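View pics/b.png

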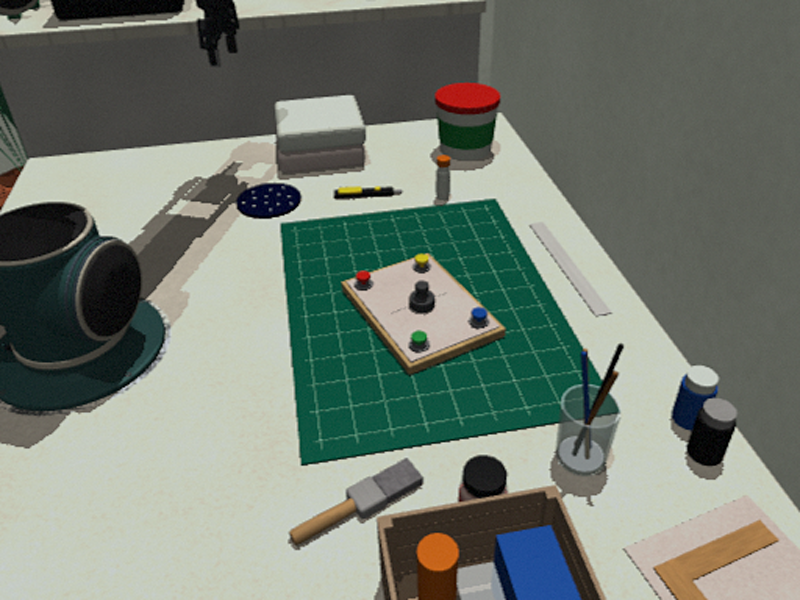

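The board is tilted about 17°. Red is near-left, yellow far-left, blue far-right and green near-right, with the weight in the middle. The network's points are off by up to 4 px, so I'll refine them with colour masks.

```bash
cat >> h.py <<'E'
def blob(im,c,guess,rad=14):
    h=cv2.cvtColor(im,cv2.COLOR_BGR2HSV); H=h[...,0].astype(int); h0={'red':0,'yellow':28,'blue':112,'green':65}[c]
    d=np.abs(H-h0);d=np.minimum(d,180-d)
    m=(d<14)&(h[...,1]>110)&(h[...,2]>40)
    yy,xx=np.mgrid[:384,:512]; m&=np.hypot(xx-guess[0],yy-guess[1])<rad
    n,l,s,ce=cv2.connectedComponentsWithStats(m.astype('uint8'))
    if n<2: return None,0
    k=1+np.argmax(s[1:,4]); return ce[k],s[k,4]
E
python3 - <<'E'
from h import *
np.set_printoptions(precision=1,suppress=True)
T=cv2.imread('pics/top0.png');S=cv2.imread('pics/side0.png')
G={'red':((237.5,210.5),(232,177)),'yellow':((229.2,177.5),(270,166.4)),'blue':((279.3,160.5),(306.6,201)),'green':((289.5,192),(268,216))}
for c,(a,b) in G.items():
    ua,n1=blob(T,c,a,8);ub,n2=blob(S,c,b,9)
    print(c,ua,n1,ub,n2,atz('top',ua,42),atz('side',ub,41),*tri('top',ua,'side',ub))
o=get_obs();print(o['orientation'].round(4)); from scipy.spatial.transform import Rotation as Ro
print(Ro.from_quat(o['orientation']).as_matrix().round(4)); print(camera_params('wrist'))
E
```

```text
red [236.9 210.1] 43 [232.1 176.7] 61 [475.   41.5  42. ] [476.9  42.4  41. ] [475.9  41.4  41.7] 1.8594656199308652
yellow [228.8 177. ] 41 [269.4 165.6] 59 [585.   69.7  42. ] [587.3  71.7  41. ] [585.9  69.6  42.5] 1.9720152479834336
blue [279.  159.6] 36 [306.3 200.6] 63 [644.9 -97.3  42. ] [647.1 -98.   41. ] [646.2 -97.6  40.5] 2.0746777805076775
green [291.5 190.5] 2 [267.8 215.8] 64 [ 541.2 -138.6   42. ] [ 540.  -134.1   41. ] [ 540.  -138.2   44.8] 1.7776617959181216
[ 0.2  1.  -0.   0. ]
[[-0.9  0.4  0. ]
 [ 0.4  0.9 -0. ]
 [-0.  -0.  -1. ]]
{'intrinsics': array([[297.3,   0. , 253.1],
       [  0. , 297.3, 188.1],
       [  0. ,   0. ,   1. ]]), 'hand_eye': array([[  -0. ,   -1. ,   -0.3,   69.9],
       [   1. ,   -0. ,   -0. ,   -0.6],
       [   0. ,   -0.3,    1. , -142.4],
       [   0. ,    0. ,    0. ,    1. ]])}
```

```bash
cat > to.py <<'E'
import sys
from h import *
from scipy.spatial.transform import Rotation as Ro
o=get_obs(); R=Ro.from_quat(o['orientation']).as_matrix()
t=np.array([float(v) for v in sys.argv[1:4]])
print('R',R.round(3).tolist(),'units',(R.T@(t-o['ee_pos'])/30).round(3),'ee',o['ee_pos'].round(2),'F',o['contact_force'].round(2),o['time_s'])
E
python3 to.py 476 42 130
```

```text
R [[-0.92, 0.391, 0.0], [0.391, 0.92, -0.0], [-0.0, -0.0, -1.0]] units [-14.056 -15.006   3.377] ee [264.   621.23 231.3 ] F [-0.39  0.94 -0.12] 0.5
```

{"name": "carry_out", "arguments": {
  "rows": [
    {"tx": -0.5,"ty": -0.5},
    {"tx": -0.9,"ty": -0.95},
    {"tx": -0.9,"ty": -0.95},
    {"tx": -0.9,"ty": -0.95},
    {"tx": -0.9,"ty": -0.95}
  ],
  "grip": 1,
  "force": 20
}}

```text
validation failed for argument at $.ro...
```

{"name": "carry_out", "arguments": {
  "rows": [
    {"tx": -0.9,"ty": -0.95},
    {"tx": -0.9,"ty": -0.95},
    {"tx": -0.9,"ty": -0.95},
    {"tx": -0.9,"ty": -0.95},
    {"tx": -0.9,"ty": -0.95}
  ]
}}

```text
validation failed for argument at $.ro...
```

{"name": "carry_out", "arguments": {
  "rows": [
    {"tx": -0.9,"ty": -0.95},
    {"tx": -0.9,"ty": -0.95},
    {"tx": -0.9,"ty": -0.95},
    {"tx": -0.9,"ty": -0.95,"tz": 0.3},
    {"tx": -0.7,"ty": -0.8,"tz": 0.5}
  ]
}}

```text
validation failed for argument at $.ro...
```

```bash
cat > look.py <<'E'
# pin positions from wrist camera at assumed head-top height
import sys
from h import *
from scipy.spatial.transform import Rotation as Ro
np.set_printoptions(precision=1,suppress=True)
o=get_obs(); R=Ro.from_quat(o['orientation']).as_matrix(); im=capture('wrist')
cv2.imwrite(f'pics/{sys.argv[1]}.png',im)
p=camera_params('wrist');K=np.array(p['intrinsics']);E=np.array(p['hand_eye'])
P0={'red':(476,42,44),'yellow':(586,70,44),'blue':(646,-98,44),'green':(540,-136,44)}
C=R@E[:3,3]+o['ee_pos']; RC=R@E[:3,:3]
for c,X in P0.items():
    v=RC.T@(np.array(X,float)-C); th=np.arctan2(np.hypot(v[0],v[1]),v[2]); a=np.arctan2(v[1],v[0])
    g=K[:2,2]+K[0,0]*th*np.array([np.cos(a),np.sin(a)])
    u,n=blob(im,c,g,40)
    if u is None: print(c,g,'none'); continue
    w=(u-K[:2,2])/K[0,0]; r=np.hypot(*w); d=RC@np.r_[w/r*np.sin(r),np.cos(r)]
    print(c,g,u,n,C+d*(42-C[2])/d[2])
E
python3 look.py w1; python3 to.py 476 42 130
```

```text
red [ 45.7 364.2] none
yellow [ 84.3 395.9] [ 87.5 376.7] 52 [524.2 141.3  42. ]
blue [ 59.6 409.2] none
green [ 25.8 383.4] [  2.  354.3] 3 [ 437.3 -126.7   42. ]
R [[-0.92, 0.391, 0.0], [0.391, 0.92, 0.0], [-0.0, 0.0, -1.0]] units [-14.056 -15.006   3.378] ee [263.97 621.24 231.35] F [ 0.05 -0.05  0.29] 0.55
```

Every row has to carry all six numbers.

{"name": "carry_out", "arguments": {
  "rows": [
    {"tx": -0.5,"ty": -0.5,"tz": 0,"wx": 0,"wy": 0,"wz": 0},
    {"tx": -0.9,"ty": -0.95,"tz": 0,"wx": 0,"wy": 0,"wz": 0},
    {"tx": -0.9,"ty": -0.95,"tz": 0,"wx": 0,"wy": 0,"wz": 0},
    {"tx": -0.9,"ty": -0.95,"tz": 0,"wx": 0,"wy": 0,"wz": 0},
    {"tx": -0.9,"ty": -0.95,"tz": 0,"wx": 0,"wy": 0,"wz": 0}
  ],
  "grip": 1,
  "force": 20
}}

```text
time_s: 0.97
ee_pos: [326.9, 452.8, 231.2]
orientation: [0.199, 0.98, 0.0, 0.0]
contact_force: [0.7, 0.2, 0.0]
grip_width: 25.7
gripper_force: 0.0
```

{"name": "carry_out", "arguments": {
  "rows": [
    {"tx": -0.9,"ty": -0.95,"tz": 0,"wx": 0,"wy": 0,"wz": 0},
    {"tx": -0.9,"ty": -0.95,"tz": 0,"wx": 0,"wy": 0,"wz": 0},
    {"tx": -0.9,"ty": -0.95,"tz": 0,"wx": 0,"wy": 0,"wz": 0},
    {"tx": -0.9,"ty": -0.95,"tz": 0,"wx": 0,"wy": 0,"wz": 0},
    {"tx": -0.9,"ty": -0.95,"tz": 0,"wx": 0,"wy": 0,"wz": 0}
  ]
}}

```text
time_s: 1.38
ee_pos: [395.4, 268.7, 231.6]
orientation: [0.199, 0.98, 0.0, 0.0]
contact_force: [0.6, 0.3, 0.0]
grip_width: 0.5
gripper_force: 0.0
```

{"name": "carry_out", "arguments": {
  "rows": [
    {"tx": -0.9,"ty": -0.95,"tz": 0,"wx": 0,"wy": 0,"wz": 0},
    {"tx": -0.9,"ty": -0.95,"tz": 0,"wx": 0,"wy": 0,"wz": 0},
    {"tx": -0.9,"ty": -0.95,"tz": 0,"wx": 0,"wy": 0,"wz": 0},
    {"tx": -0.9,"ty": -0.95,"tz": 0.3,"wx": 0,"wy": 0,"wz": 0},
    {"tx": -0.7,"ty": -0.8,"tz": 0.5,"wx": 0,"wy": 0,"wz": 0}
  ]
}}

```text
time_s: 1.8
ee_pos: [461.0, 90.6, 208.7]
orientation: [0.2, 0.98, 0.0, 0.002]
contact_force: [1.1, -0.1, -0.5]
grip_width: 0.1
gripper_force: 0.0
```

```bash
python3 look.py w1; python3 to.py 476 42 130
```

```text
red [218.  200.2] [217.3 200.4] 395 [476.4  40.6  42. ]
yellow [278.4 270.8] none
blue [183.3 338.3] none
green [122.2 289.4] [122.3 285. ] 112 [ 534.7 -132.9   42. ]
R [[-0.919, 0.393, -0.001], [0.393, 0.919, -0.002], [0.0, -0.002, -1.0]] units [-1.049 -1.179  2.488] ee [461.06  87.05 204.55] F [ 0.14 -0.24 -4.48] 1.85
```

{"name": "carry_out", "arguments": {
  "rows": [
    {"tx": -0.5,"ty": -0.6,"tz": 0.5,"wx": 0,"wy": 0,"wz": 0},
    {"tx": -0.46,"ty": -0.56,"tz": 0.9,"wx": 0,"wy": 0,"wz": 0},
    {"tx": -0.2,"ty": -0.2,"tz": 0.7,"wx": 0,"wy": 0,"wz": 0},
    {"tx": 0,"ty": 0,"tz": 0.5,"wx": 0,"wy": 0,"wz": 0},
    {"tx": 0,"ty": 0,"tz": 0,"wx": 0,"wy": 0,"wz": 0}
  ]
}}

```text
time_s: 2.27
ee_pos: [474.9, 41.3, 126.1]
orientation: [0.2, 0.98, -0.0, -0.002]
contact_force: [0.4, 0.7, -0.5]
grip_width: -0.0
gripper_force: 0.0
```

```bash
python3 look.py w2; python3 to.py 476 41.3 60
```

```text
red [255.6 195.7] [254.1 196.4] 745 [476.6  40.4  42. ]
yellow [329.4 287.9] none
blue [200.8 370.6] none
green [122.2 312.6] [100. 280.] 3 [ 497.9 -137.1   42. ]
R [[-0.92, 0.392, -0.002], [0.392, 0.92, -0.0], [0.002, -0.001, -1.0]] units [-2.800e-02 -2.000e-03  2.274e+00] ee [475.42  41.68 128.22] F [-1.47  0.3   0.64] 2.3167
```

View pics/w2.png

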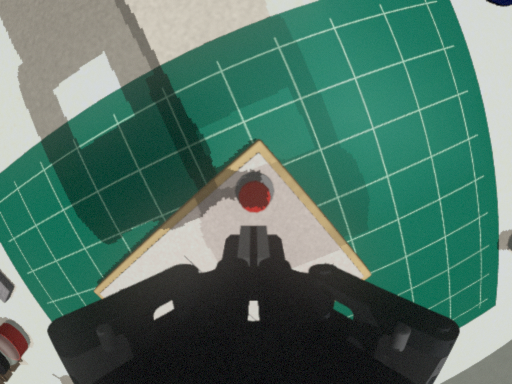

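The red head is at (254,196), directly ahead of the closed fingertips at (253,230). Going down.

{"name": "carry_out", "arguments": {
  "rows": [
    {"tx": 0,"ty": 0,"tz": 0.5,"wx": 0,"wy": 0,"wz": 0},
    {"tx": 0,"ty": 0,"tz": 0.8,"wx": 0,"wy": 0,"wz": 0},
    {"tx": 0,"ty": 0,"tz": 0.7,"wx": 0,"wy": 0,"wz": 0},
    {"tx": 0,"ty": 0,"tz": 0.4,"wx": 0,"wy": 0,"wz": 0},
    {"tx": 0,"ty": 0,"tz": 0.1,"wx": 0,"wy": 0,"wz": 0}
  ]
}}

```text
time_s: 2.73
ee_pos: [475.6, 42.2, 53.5]
orientation: [0.199, 0.98, -0.0, -0.001]
contact_force: [0.5, 1.1, 0.3]
grip_width: 0.1
gripper_force: 0.0
```

{"name": "carry_out", "arguments": {
  "rows": [
    {"tx": 0,"ty": 0,"tz": 0.07,"wx": 0,"wy": 0,"wz": 0},
    {"tx": 0,"ty": 0,"tz": 0.07,"wx": 0,"wy": 0,"wz": 0},
    {"tx": 0,"ty": 0,"tz": 0.07,"wx": 0,"wy": 0,"wz": 0},
    {"tx": 0,"ty": 0,"tz": 0.07,"wx": 0,"wy": 0,"wz": 0},
    {"tx": 0,"ty": 0,"tz": 0.07,"wx": 0,"wy": 0,"wz": 0}
  ]
}}

```text
time_s: 3.15
ee_pos: [476.4, 41.9, 44.3]
orientation: [0.2, 0.98, 0.0, 0.0]
contact_force: [0.9, 0.1, 4.0]
grip_width: -0.5
gripper_force: 2.0
```

{"name": "carry_out", "arguments": {
  "rows": [
    {"tx": 0,"ty": 0,"tz": 0.06,"wx": 0,"wy": 0,"wz": 0},
    {"tx": 0,"ty": 0,"tz": 0.06,"wx": 0,"wy": 0,"wz": 0},
    {"tx": 0,"ty": 0,"tz": 0.06,"wx": 0,"wy": 0,"wz": 0},
    {"tx": 0,"ty": 0,"tz": 0.06,"wx": 0,"wy": 0,"wz": 0},
    {"tx": 0,"ty": 0,"tz": 0.05,"wx": 0,"wy": 0,"wz": 0}
  ]
}}

```text
time_s: 3.57
ee_pos: [476.4, 41.9, 35.2]
orientation: [0.2, 0.98, 0.0, 0.0]
contact_force: [3.1, 0.3, 3.4]
grip_width: 0.0
gripper_force: 1.9
```

{"name": "carry_out", "arguments": {
  "rows": [
    {"tx": 0,"ty": 0,"tz": 0.015,"wx": 0,"wy": 0,"wz": 0},
    {"tx": 0,"ty": 0,"tz": 0.015,"wx": 0,"wy": 0,"wz": 0},
    {"tx": 0,"ty": 0,"tz": 0.01,"wx": 0,"wy": 0,"wz": 0},
    {"tx": 0,"ty": 0,"tz": 0,"wx": 0,"wy": 0,"wz": 0},
    {"tx": 0,"ty": 0,"tz": 0,"wx": 0,"wy": 0,"wz": 0}
  ]
}}

```text
time_s: 3.98
ee_pos: [476.1, 41.8, 33.9]
orientation: [0.2, 0.98, -0.0, 0.0]
contact_force: [2.7, -0.2, 3.3]
grip_width: 0.2
gripper_force: 1.7
```

{"name": "carry_out", "arguments": {
  "rows": [
    {"tx": 0,"ty": 0,"tz": 0.01,"wx": 0,"wy": 0,"wz": 0},
    {"tx": 0,"ty": 0,"tz": 0.01,"wx": 0,"wy": 0,"wz": 0},
    {"tx": 0,"ty": 0,"tz": 0.01,"wx": 0,"wy": 0,"wz": 0},
    {"tx": 0,"ty": 0,"tz": 0,"wx": 0,"wy": 0,"wz": 0},
    {"tx": 0,"ty": 0,"tz": 0,"wx": 0,"wy": 0,"wz": 0}
  ]
}}

```text
time_s: 4.4
ee_pos: [476.1, 41.8, 33.0]
orientation: [0.2, 0.98, -0.0, -0.0]
contact_force: [2.8, -0.5, 4.1]
grip_width: -0.0
gripper_force: 1.9
```

{"name": "carry_out", "arguments": {
  "rows": [
    {"tx": 0,"ty": 0,"tz": 0.01,"wx": 0,"wy": 0,"wz": 0},
    {"tx": 0,"ty": 0,"tz": 0.01,"wx": 0,"wy": 0,"wz": 0},
    {"tx": 0,"ty": 0,"tz": 0,"wx": 0,"wy": 0,"wz": 0},
    {"tx": 0,"ty": 0,"tz": 0,"wx": 0,"wy": 0,"wz": 0},
    {"tx": 0,"ty": 0,"tz": 0,"wx": 0,"wy": 0,"wz": 0}
  ]
}}

```text
time_s: 4.82
ee_pos: [476.2, 41.8, 32.9]
orientation: [0.2, 0.98, 0.0, 0.0]
contact_force: [-1.3, 0.0, 10.9]
grip_width: 0.2
gripper_force: 5.6
```

Red is home: the force rose to 10.9 N at z = 32.9. Next is yellow.

{"name": "carry_out", "arguments": {
  "rows": [
    {"tx": 0,"ty": 0,"tz": -0.4,"wx": 0,"wy": 0,"wz": 0},
    {"tx": 0,"ty": 0,"tz": -0.8,"wx": 0,"wy": 0,"wz": 0},
    {"tx": -0.5,"ty": 0.4,"tz": -0.8,"wx": 0,"wy": 0,"wz": 0},
    {"tx": -0.8,"ty": 0.6,"tz": -0.4,"wx": 0,"wy": 0,"wz": 0},
    {"tx": -0.8,"ty": 0.6,"tz": 0,"wx": 0,"wy": 0,"wz": 0}
  ]
}}

```text
time_s: 5.23
ee_pos: [554.6, 61.7, 108.3]
orientation: [0.2, 0.98, 0.001, 0.002]
contact_force: [0.5, -0.4, 1.2]
grip_width: 0.1
gripper_force: 0.0
```

{"name": "carry_out", "arguments": {
  "rows": [
    {"tx": -0.6,"ty": 0.5,"tz": 0,"wx": 0,"wy": 0,"wz": 0},
    {"tx": -0.3,"ty": 0.2,"tz": 0,"wx": 0,"wy": 0,"wz": 0},
    {"tx": 0,"ty": 0,"tz": 0,"wx": 0,"wy": 0,"wz": 0},
    {"tx": 0,"ty": 0,"tz": 0,"wx": 0,"wy": 0,"wz": 0},
    {"tx": 0,"ty": 0,"tz": 0,"wx": 0,"wy": 0,"wz": 0}
  ]
}}

```text
time_s: 5.65
ee_pos: [584.8, 69.9, 104.2]
orientation: [0.2, 0.98, -0.0, -0.001]
contact_force: [-0.7, 0.5, 0.0]
grip_width: 0.1
gripper_force: 0.0
```

```bash
python3 look.py w3; python3 to.py 586 70 55
```

```text
red [155.7  80.6] [160.4  83.8] 878 [479.3  43.6  42. ]
yellow [255. 205.] [254.6 205.8] 902 [587.1  69.3  42. ]
blue [119.  320.9] none
green [ 34.6 240. ] [ 38.2 237.9] 412 [ 540.  -131.8   42. ]
R [[-0.92, 0.391, -0.001], [0.391, 0.92, -0.0], [0.0, -0.0, -1.0]] units [-0.034  0.02   1.646] ee [584.85  69.87 104.39] F [-0.26 -0.08 -0.05] 5.7
```

View pics/w3.png

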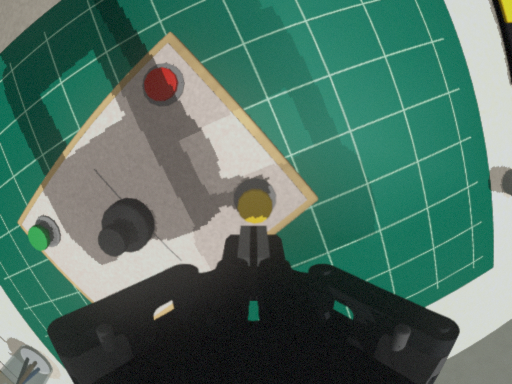

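Red (161,84) sits flush on its collar. Yellow (255,205) is in line with the fingertips.

{"name": "carry_out", "arguments": {
  "rows": [
    {"tx": -0.03,"ty": 0.02,"tz": 0.4,"wx": 0,"wy": 0,"wz": 0},
    {"tx": -0.02,"ty": 0,"tz": 0.6,"wx": 0,"wy": 0,"wz": 0},
    {"tx": 0,"ty": 0,"tz": 0.45,"wx": 0,"wy": 0,"wz": 0},
    {"tx": 0,"ty": 0,"tz": 0.2,"wx": 0,"wy": 0,"wz": 0},
    {"tx": 0,"ty": 0,"tz": 0.07,"wx": 0,"wy": 0,"wz": 0}
  ]
}}

```text
time_s: 6.12
ee_pos: [586.5, 70.0, 51.0]
orientation: [0.2, 0.98, -0.0, -0.001]
contact_force: [0.5, -0.3, 0.9]
grip_width: -0.2
gripper_force: 0.0
```

{"name": "carry_out", "arguments": {
  "rows": [
    {"tx": 0,"ty": 0,"tz": 0.06,"wx": 0,"wy": 0,"wz": 0},
    {"tx": 0,"ty": 0,"tz": 0.06,"wx": 0,"wy": 0,"wz": 0},
    {"tx": 0,"ty": 0,"tz": 0.06,"wx": 0,"wy": 0,"wz": 0},
    {"tx": 0,"ty": 0,"tz": 0.06,"wx": 0,"wy": 0,"wz": 0},
    {"tx": 0,"ty": 0,"tz": 0.06,"wx": 0,"wy": 0,"wz": 0}
  ]
}}

```text
time_s: 6.53
ee_pos: [587.7, 70.2, 44.1]
orientation: [0.2, 0.98, 0.0, 0.0]
contact_force: [-1.7, -0.2, 3.8]
grip_width: 0.1
gripper_force: 1.9
```

{"name": "carry_out", "arguments": {
  "rows": [
    {"tx": 0,"ty": 0,"tz": 0.06,"wx": 0,"wy": 0,"wz": 0},
    {"tx": 0,"ty": 0,"tz": 0.06,"wx": 0,"wy": 0,"wz": 0},
    {"tx": 0,"ty": 0,"tz": 0.06,"wx": 0,"wy": 0,"wz": 0},
    {"tx": 0,"ty": 0,"tz": 0.06,"wx": 0,"wy": 0,"wz": 0},
    {"tx": 0,"ty": 0,"tz": 0.04,"wx": 0,"wy": 0,"wz": 0}
  ]
}}

```text
time_s: 6.95
ee_pos: [587.7, 70.1, 35.4]
orientation: [0.2, 0.98, 0.0, 0.0]
contact_force: [1.3, 0.2, 2.9]
grip_width: 0.1
gripper_force: 1.9
```

{"name": "carry_out", "arguments": {
  "rows": [
    {"tx": 0,"ty": 0,"tz": 0.02,"wx": 0,"wy": 0,"wz": 0},
    {"tx": 0,"ty": 0,"tz": 0.015,"wx": 0,"wy": 0,"wz": 0},
    {"tx": 0,"ty": 0,"tz": 0.01,"wx": 0,"wy": 0,"wz": 0},
    {"tx": 0,"ty": 0,"tz": 0,"wx": 0,"wy": 0,"wz": 0},
    {"tx": 0,"ty": 0,"tz": 0,"wx": 0,"wy": 0,"wz": 0}
  ]
}}

```text
time_s: 7.37
ee_pos: [587.6, 70.1, 34.1]
orientation: [0.2, 0.98, 0.0, 0.0]
contact_force: [2.0, 0.8, 3.3]
grip_width: -0.1
gripper_force: 1.6
```

{"name": "carry_out", "arguments": {
  "rows": [
    {"tx": 0,"ty": 0,"tz": 0.01,"wx": 0,"wy": 0,"wz": 0},
    {"tx": 0,"ty": 0,"tz": 0.01,"wx": 0,"wy": 0,"wz": 0},
    {"tx": 0,"ty": 0,"tz": 0.01,"wx": 0,"wy": 0,"wz": 0},
    {"tx": 0,"ty": 0,"tz": 0,"wx": 0,"wy": 0,"wz": 0},
    {"tx": 0,"ty": 0,"tz": 0,"wx": 0,"wy": 0,"wz": 0}
  ]
}}

```text
time_s: 7.78
ee_pos: [587.5, 70.1, 33.1]
orientation: [0.2, 0.98, -0.0, 0.0]
contact_force: [2.7, 0.3, 3.0]
grip_width: 0.2
gripper_force: 1.7
```

{"name": "carry_out", "arguments": {
  "rows": [
    {"tx": 0,"ty": 0,"tz": 0.01,"wx": 0,"wy": 0,"wz": 0},
    {"tx": 0,"ty": 0,"tz": 0.01,"wx": 0,"wy": 0,"wz": 0},
    {"tx": 0,"ty": 0,"tz": 0,"wx": 0,"wy": 0,"wz": 0},
    {"tx": 0,"ty": 0,"tz": 0,"wx": 0,"wy": 0,"wz": 0},
    {"tx": 0,"ty": 0,"tz": 0,"wx": 0,"wy": 0,"wz": 0}
  ]
}}

```text
time_s: 8.2
ee_pos: [587.6, 70.1, 33.0]
orientation: [0.2, 0.98, 0.0, 0.0]
contact_force: [-0.7, 0.9, 8.2]
grip_width: -0.4
gripper_force: 4.3
```

Yellow is home (8.2 N at z = 33.0). Next is blue, passing above the height of the weight.

{"name": "carry_out", "arguments": {
  "rows": [
    {"tx": 0,"ty": 0,"tz": -0.4,"wx": 0,"wy": 0,"wz": 0},
    {"tx": 0,"ty": 0,"tz": -0.9,"wx": 0,"wy": 0,"wz": 0},
    {"tx": -0.2,"ty": -0.2,"tz": -0.9,"wx": 0,"wy": 0,"wz": 0},
    {"tx": -0.6,"ty": -0.7,"tz": -0.3,"wx": 0,"wy": 0,"wz": 0},
    {"tx": -0.8,"ty": -0.9,"tz": 0,"wx": 0,"wy": 0,"wz": 0}
  ]
}}

```text
time_s: 8.62
ee_pos: [611.3, 2.3, 111.3]
orientation: [0.198, 0.98, 0.0, 0.002]
contact_force: [0.4, -0.2, -0.8]
grip_width: 0.1
gripper_force: 0.0
```

{"name": "carry_out", "arguments": {
  "rows": [
    {"tx": -0.8,"ty": -0.9,"tz": 0,"wx": 0,"wy": 0,"wz": 0},
    {"tx": -0.8,"ty": -0.9,"tz": 0,"wx": 0,"wy": 0,"wz": 0},
    {"tx": -0.6,"ty": -0.6,"tz": 0,"wx": 0,"wy": 0,"wz": 0},
    {"tx": -0.2,"ty": -0.2,"tz": 0,"wx": 0,"wy": 0,"wz": 0},
    {"tx": 0,"ty": 0,"tz": 0,"wx": 0,"wy": 0,"wz": 0}
  ]
}}

```text
time_s: 9.03
ee_pos: [646.3, -99.9, 107.3]
orientation: [0.201, 0.98, -0.0, -0.001]
contact_force: [-0.2, 0.4, -0.5]
grip_width: 0.2
gripper_force: 0.0
```

{"name": "carry_out", "arguments": {
  "rows": [
    {"tx": 0,"ty": 0,"tz": 0,"wx": 0,"wy": 0,"wz": 0},
    {"tx": 0,"ty": 0,"tz": 0,"wx": 0,"wy": 0,"wz": 0},
    {"tx": 0,"ty": 0,"tz": 0,"wx": 0,"wy": 0,"wz": 0},
    {"tx": 0,"ty": 0,"tz": 0,"wx": 0,"wy": 0,"wz": 0},
    {"tx": 0,"ty": 0,"tz": 0,"wx": 0,"wy": 0,"wz": 0}
  ]
}}

```text
time_s: 9.45
ee_pos: [646.2, -97.5, 107.7]
orientation: [0.199, 0.98, 0.0, 0.0]
contact_force: [-0.2, 0.1, -0.3]
grip_width: 0.2
gripper_force: 0.0
```

```bash
python3 look.py w4; python3 to.py 646.8 -98 55
```

```text
red [336.2 -68.1] none
yellow [424.9  49.4] [415.4  53.8] 667 [587.1  61.   42. ]
blue [253.3 201.9] [249.3 209.3] 311 [ 650.8 -103.3   42. ]
green [145.9  90.6] [149.3  89.5] 765 [ 540.1 -134.    42. ]
R [[-0.921, 0.39, 0.0], [0.39, 0.921, 0.0], [-0.0, 0.0, -1.0]] units [-0.021 -0.004  1.757] ee [646.26 -97.64 107.7 ] F [ 0.04 -0.19  0.11] 9.5
```

View pics/w4.png

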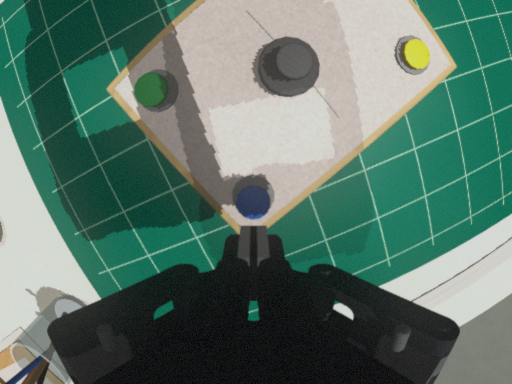

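Blue (253,201) is where predicted; the mask is off because part of the head is in shadow. I'll check the cup clearance before going down.

```bash
python3 -c "
from h import *
print(atz('side',(373,291),0),atz('side',(393,222),200),atz('side',(373,225),200))"
```

```text
[ 719.21541715 -369.93579316    0.        ] [ 728.24033643 -373.73481318  200.        ] [ 688.99746989 -373.72928114  200.        ]
```

{"name": "carry_out", "arguments": {
  "rows": [
    {"tx": -0.02,"ty": 0,"tz": 0.4,"wx": 0,"wy": 0,"wz": 0},
    {"tx": 0,"ty": 0,"tz": 0.6,"wx": 0,"wy": 0,"wz": 0},
    {"tx": 0,"ty": 0,"tz": 0.5,"wx": 0,"wy": 0,"wz": 0},
    {"tx": 0,"ty": 0,"tz": 0.25,"wx": 0,"wy": 0,"wz": 0},
    {"tx": 0,"ty": 0,"tz": 0.1,"wx": 0,"wy": 0,"wz": 0}
  ]
}}

```text
time_s: 9.92
ee_pos: [646.0, -98.3, 49.6]
orientation: [0.2, 0.98, -0.0, -0.001]
contact_force: [0.4, 0.2, -0.5]
grip_width: 0.1
gripper_force: 0.0
```

{"name": "carry_out", "arguments": {
  "rows": [
    {"tx": 0,"ty": 0,"tz": 0.06,"wx": 0,"wy": 0,"wz": 0},
    {"tx": 0,"ty": 0,"tz": 0.06,"wx": 0,"wy": 0,"wz": 0},
    {"tx": 0,"ty": 0,"tz": 0.06,"wx": 0,"wy": 0,"wz": 0},
    {"tx": 0,"ty": 0,"tz": 0.06,"wx": 0,"wy": 0,"wz": 0},
    {"tx": 0,"ty": 0,"tz": 0.06,"wx": 0,"wy": 0,"wz": 0}
  ]
}}

```text
time_s: 10.33
ee_pos: [647.2, -98.6, 43.5]
orientation: [0.2, 0.98, 0.0, 0.0]
contact_force: [-0.8, -0.1, 4.1]
grip_width: -0.0
gripper_force: 1.9
```

The cup is about 270 mm away, so it is clear. Pressing blue.

{"name": "carry_out", "arguments": {
  "rows": [
    {"tx": 0,"ty": 0,"tz": 0.06,"wx": 0,"wy": 0,"wz": 0},
    {"tx": 0,"ty": 0,"tz": 0.06,"wx": 0,"wy": 0,"wz": 0},
    {"tx": 0,"ty": 0,"tz": 0.06,"wx": 0,"wy": 0,"wz": 0},
    {"tx": 0,"ty": 0,"tz": 0.05,"wx": 0,"wy": 0,"wz": 0},
    {"tx": 0,"ty": 0,"tz": 0.04,"wx": 0,"wy": 0,"wz": 0}
  ]
}}

```text
time_s: 10.75
ee_pos: [647.1, -98.6, 35.0]
orientation: [0.2, 0.98, -0.0, 0.0]
contact_force: [2.5, -0.3, 4.3]
grip_width: 0.1
gripper_force: 1.9
```

{"name": "carry_out", "arguments": {
  "rows": [
    {"tx": 0,"ty": 0,"tz": 0.02,"wx": 0,"wy": 0,"wz": 0},
    {"tx": 0,"ty": 0,"tz": 0.015,"wx": 0,"wy": 0,"wz": 0},
    {"tx": 0,"ty": 0,"tz": 0.01,"wx": 0,"wy": 0,"wz": 0},
    {"tx": 0,"ty": 0,"tz": 0,"wx": 0,"wy": 0,"wz": 0},
    {"tx": 0,"ty": 0,"tz": 0,"wx": 0,"wy": 0,"wz": 0}
  ]
}}

```text
time_s: 11.17
ee_pos: [647.0, -98.5, 33.7]
orientation: [0.2, 0.98, -0.0, 0.0]
contact_force: [3.1, 0.3, 3.7]
grip_width: 0.2
gripper_force: 1.8
```

{"name": "carry_out", "arguments": {
  "rows": [
    {"tx": 0,"ty": 0,"tz": 0.01,"wx": 0,"wy": 0,"wz": 0},
    {"tx": 0,"ty": 0,"tz": 0.01,"wx": 0,"wy": 0,"wz": 0},
    {"tx": 0,"ty": 0,"tz": 0.01,"wx": 0,"wy": 0,"wz": 0},
    {"tx": 0,"ty": 0,"tz": 0,"wx": 0,"wy": 0,"wz": 0},
    {"tx": 0,"ty": 0,"tz": 0,"wx": 0,"wy": 0,"wz": 0}
  ]
}}

```text
time_s: 11.58
ee_pos: [647.0, -98.5, 33.0]
orientation: [0.2, 0.98, -0.0, 0.0]
contact_force: [1.4, -0.8, 7.0]
grip_width: 0.2
gripper_force: 3.2
```

{"name": "carry_out", "arguments": {
  "rows": [
    {"tx": 0,"ty": 0,"tz": 0.008,"wx": 0,"wy": 0,"wz": 0},
    {"tx": 0,"ty": 0,"tz": 0.007,"wx": 0,"wy": 0,"wz": 0},
    {"tx": 0,"ty": 0,"tz": 0,"wx": 0,"wy": 0,"wz": 0},
    {"tx": 0,"ty": 0,"tz": 0,"wx": 0,"wy": 0,"wz": 0},
    {"tx": 0,"ty": 0,"tz": 0,"wx": 0,"wy": 0,"wz": 0}
  ]
}}

```text
time_s: 12.0
ee_pos: [647.0, -98.5, 33.0]
orientation: [0.2, 0.98, -0.0, 0.0]
contact_force: [-0.1, -0.1, 10.9]
grip_width: -0.2
gripper_force: 5.3
```

{"name": "carry_out", "arguments": {
  "rows": [
    {"tx": 0,"ty": 0,"tz": -0.4,"wx": 0,"wy": 0,"wz": 0},
    {"tx": 0,"ty": 0,"tz": -0.9,"wx": 0,"wy": 0,"wz": 0},
    {"tx": 0,"ty": 0,"tz": -1,"wx": 0,"wy": 0,"wz": 0},
    {"tx": 0,"ty": 0,"tz": -1,"wx": 0,"wy": 0,"wz": 0},
    {"tx": 0.4,"ty": 0.4,"tz": -0.8,"wx": 0,"wy": 0,"wz": 0}
  ]
}}

```text
time_s: 12.42
ee_pos: [640.7, -84.2, 157.6]
orientation: [0.2, 0.98, -0.0, 0.0]
contact_force: [0.4, -0.5, 0.3]
grip_width: 0.4
gripper_force: 0.0
```

{"name": "carry_out", "arguments": {
  "rows": [
    {"tx": 0.5,"ty": 0,"tz": -0.8,"wx": 0,"wy": 0,"wz": 0},
    {"tx": 0.3,"ty": 0,"tz": -0.4,"wx": 0,"wy": 0,"wz": 0},
    {"tx": 0,"ty": 0,"tz": 0,"wx": 0,"wy": 0,"wz": 0},
    {"tx": 0,"ty": 0,"tz": 0,"wx": 0,"wy": 0,"wz": 0},
    {"tx": 0,"ty": 0,"tz": 0,"wx": 0,"wy": 0,"wz": 0}
  ]
}}

```text
time_s: 12.83
ee_pos: [618.2, -73.6, 189.6]
orientation: [0.2, 0.98, -0.0, -0.001]
contact_force: [0.4, 0.5, -0.9]
grip_width: 0.1
gripper_force: 0.0
```

```bash
python3 -c "
from h import *
im=capture('side'); cv2.imwrite('pics/s2.png',cv2.resize(im[140:260,190:350],None,fx=5,fy=5,interpolation=2))
o=get_obs();print(o['time_s'],o['ee_pos'],o['contact_force'])"
```

```text
12.8833 [618.18622586 -73.64750718 189.307535  ] [-0.23730356  0.18984721 -0.60703514]
```

View pics/s2.png

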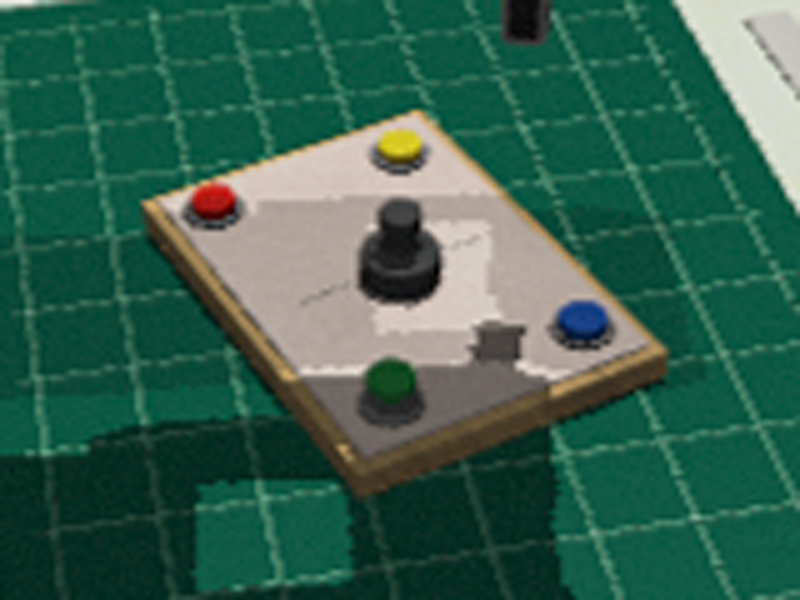

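Red (213,203), yellow (400,147) and blue (582,320) sit flush on their collars. Green (390,380) still stands proud and the weight is undisturbed.

```bash
python3 -c "
from workcell import close_job
print(close_job())"
```

```text
the job is handed in; nothing more can be done
None
```

I pressed the red, yellow and blue pins home in that order, with about 11 N at most in the readings, left the green pin and the weight as they were, and handed the job in at about 13 s.

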